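# Stand the trap bracket on the turntable

## Task

Pick the lying olive iron bracket up by the ends of the cross pin in its head, and in the air ease the grip so that it swings down about the pin until it hangs sole down clear of the plinth, then tighten again. Set it down upright, flat on its sole near the middle of the bare round pad on the turntable beside the trap body, still holding it as it touches down, then let go and leave it standing. Leave the thermometer probe and the cap nut lying where they are.

Things in the scene. Friction and masses are not known exactly. Their poses are not given: they have to be found in the camera images.
- pin_centre (a point): Middle of the steel cross pin in the bracket's head: the grasp point. Pin 16 mm thick, 32 mm long, smooth flat ends, out 7 mm each side of the 18 mm wide head; fingers take its two ends. At the start it is level, 29 mm above the plinth. Axes (the bracket's): x from sole to head (up when standing), y along the pin, z away from the bracket's back (up while it lies).
- sole_centre (a point): Centre of the bracket's flat sole (its underside when standing). In the bracket's axes it lies at -150 mm in x, 0 in y, +11 mm in z from pin_centre. Sole plate 14 mm thick, 60 mm in y, 80 mm in z (29 mm behind the pin to 51 mm in front). Same axes as pin_centre. Standing, the pin is 150 mm above the sole.
- bracket: Olive iron bracket, 164 mm long, 60 wide, 80 high as it lies on its back; origin on its back, 29 mm below the pin. Strap 22 x 8 mm; head ends 14 mm past the pin. 0.75 kg (15 % more or less), mass centre 98 mm from the pin and, hanging, plumb under it within 3 mm. Gripped hard (100 N) by the pin it sags little; at 20 to 30 N it swings about the pin and stops near plumb, within 20 degrees.
- pad_centre (a point): Centre of the top face of the bare raised round pad on the turntable: flat disc 120 mm in diameter, 5 mm high, top 50 mm above the plinth. Axes are the turntable's: z up, +x from the pad to the turntable's middle and the trap body.
- turntable: Fixed steel turntable (does not turn), 300 mm disc with dimpled rim, top 45 mm above the plinth; origin at its middle on the plinth, axes as pad_centre, pad centre at (-80, 0, 50) mm. Grey cast trap body fixed on it, from 118 to 198 mm in x from the pad centre, 80 mm either side in y, highest point 139 mm above the plinth.
- probe: Bystander, to be left alone: chrome stem thermometer, 200 mm long, 22 mm high, lying. Origin at the middle of its underside, z up at the start.
- cap_nut: Bystander, to be left alone: brass hexagon cap nut, 30 mm across flats, 31 mm high. Origin at the middle of its underside, z up at the start.
Mind the look-alikes: they are no part of the job. Leave any purple look-alike of the bracket alone.

How it is judged:
By the outcome, as a careful person would: the job done as asked, in the order asked, and still so for the second after the job is handed in, with the robot touching nothing.
It also fails if it takes over 51 s, if anything falls off the work surface, if the arm or the gripper's body presses on something with over 40 N, if the wrist force passes 120 N, or if a joint passes its speed limit or range.

## Robot

A 6-joint arm with a two-finger parallel gripper is mounted at the origin on the work surface. World frame = base frame: x ahead of the robot, y to its left, z up, the work surface at z = 0. Lengths are in m, angles in rad, forces in N, time in s.
With the tool pointing down it reaches from about 0.225 to 0.725 m from the base axis. Payload 3.1 kg.
Tool frame: the origin (TCP) lies midway between the tips of the shut fingers; the grasp point (between the pads) lies 19 mm behind it; x points along the fingers, y is the direction in which the jaws open and shut, and the axes are right-handed (so a half turn about x gives the same grasp; the last joint's range is limited). The gripper opens to 85 mm and grips with 20 to 120 N. Pads are 22 mm wide; open, the fingers measure 114 mm over their backs; the gripper's body (76 mm by 85 mm) begins 54 mm behind the grasp point. The pads swing forward as they close: fully open they stand 13 mm farther back than shut.
Start: joints at [1.018, 0.048, 0.099, 1.622, 0, 1.443], TCP at [0.216, 0.478, 0.231] pointing down, gripper open.
Joint ranges: [-2.91, 2.91], [-0.99, 1.94], [-1.21, 1.42], [-2.12, 2.29], [-1.49, 1.47], [-3.14, 3.14]. Speed limits (rad/s): [2.79, 2.79, 3.14, 3.14, 3.14, 3.14].

## Interface

Orientations are given as [roll, pitch, yaw] about the fixed x, y, z axes, in that order (R = Rz(yaw) Ry(pitch) Rx(roll)).
In Python, from station import bot gives the robot as it stands. Calls block until the motion is done:
- bot.movep(position, orientation): joint-space move of the TCP to a pose.
- bot.movel(position, attitude=None, vel=0.15, threshold=None): straight line of the TCP; attitude=None keeps the orientation; vel is the mean speed in m/s. With threshold (N) it stops when the force on the tool has changed by that much, and returns True; else False.
- bot.move_j(angles): joint-space move.
- bot.ungrasp() and bot.gripper_close(force=None): open the fingers fully, or close them until they stop; force is the grip in N (None keeps the last).
- bot.pause(seconds).
- bot.ik(position, orientation): joint angles nearest the present ones, or None.
- bot.camera(name): name is "scene" or "top"; returns a dict with "color" (480x640x3 uint8, red, green, blue), "depth" (480x640 float32, m along the optical axis (not along the pixel's ray), 0 where there is no reading), "fx", "fy", "cx", "cy" (pixels), "world_to_cam" (4x4, takes a point from world to camera coordinates). Camera axes: x right, y up, looking along -z (the intrinsics and any distortion apply to the point x, -y, -z); pixel columns grow to the right and rows downward; lengths in m; the calibration is good to about 2 mm. A picture is of the moment at which its call begins.
A pose or a line that the arm cannot do raises bot.Unreachable and nothing moves.
- bot.hand_in(): hands the job in, once; it reports no verdict.
Readings, each from a call of its own:
- bot.current_time(): time.
- bot.current_qpos(): joint angles.
- bot.current_joint_vel(): joint speeds.
- bot.current_tau(): joint torques, N m.
- bot.current_eef_pos(): TCP position.
- bot.current_tool_rot(): TCP orientation.
- bot.current_force(): force on the tool from outside, world axes, zero at the start.
- bot.current_torque(): the same for the moment, N m.
- bot.current_width(): opening from 0.0 (shut) to 1.0 (fully open).
Only numpy, scipy, OpenCV 4.12 (cv2) and the standard library are available. Lean on these libraries where they do the work, as an engineer would, in place of code of your own. Each camera call takes 0.05 s, during which the arm holds its last target.

## Working session

There is one attempt and no reset: what is moved stays moved. The work goes in short steps, each a Python script; the robot and the scene stay as the last script left them, time stands still between calls to the robot, and variables do not carry over. Pictures are saved under pics/ and viewed, and the job is handed in when it is done.

```bash
ls; mkdir -p pics; python3 - <<'E'
from station import bot
import cv2,numpy as np
for n in ("scene","top"):
    c=bot.camera(n); cv2.imwrite(f"pics/{n}0.png",c["color"][:,:,::-1]); 
    np.savez(f"{n}0.npz",**{k:np.array(v) for k,v in c.items()})
    print(n,c["fx"],c["fy"],c["cx"],c["cy"],c.keys()); print(np.round(c["world_to_cam"],4))
print(bot.current_time(),bot.current_tool_rot(),bot.current_force())
E
```

```text
pics
scene 472.15114326677275 472.15114326677275 320.0769947572256 233.50855870938636 dict_keys(['color', 'depth', 'fx', 'fy', 'cx', 'cy', 'world_to_cam'])
[[-0.7133  0.7008  0.0024  0.374 ]
 [-0.4286 -0.439   0.7896  0.2117]
 [ 0.5545  0.5623  0.6136 -1.3116]
 [ 0.      0.      0.      1.    ]]
top 456.78107019719016 456.78107019719016 319.006489051958 237.46631546753378 dict_keys(['color', 'depth', 'fx', 'fy', 'cx', 'cy', 'world_to_cam'])
[[ 0.0273 -0.9993  0.0261  0.0114]
 [ 0.9842  0.0314  0.1744 -0.5671]
 [-0.1751  0.0209  0.9843 -0.7581]
 [ 0.      0.      0.      1.    ]]
0.1 [-1.70695362  1.56860547 -2.13175376] [-0.89865524 -0.46272006 -0.39898926]
```

View pics/scene0.png

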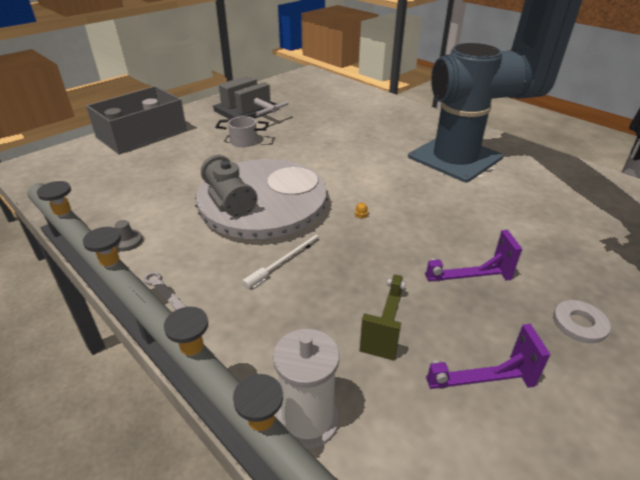

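View pics/top0.png

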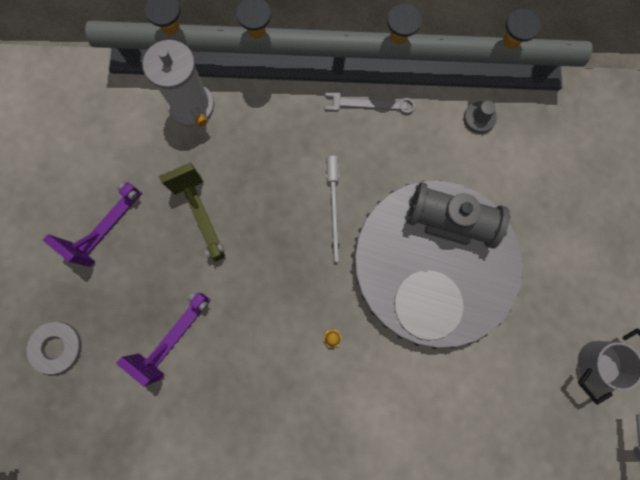

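Scene view: olive bracket at about (390,320), with two purple look-alikes, the pad at about (293,180), and the nut at about (362,210). Top view: bracket head/pin at about (214,250), sole at about (182,180), and the pad at about (430,305). Next I'll turn these into positions.

```bash
cat > h.py <<'E'
import numpy as np,cv2
def cloud(c):
    d=np.asarray(c["depth"]);v,u=np.mgrid[:480,:640]
    x=(u-c["cx"])/c["fx"]*d; y=-(v-c["cy"])/c["fy"]*d
    P=np.stack([x,y,-d,np.ones_like(d)],-1)@np.linalg.inv(np.asarray(c["world_to_cam"])).T
    P=P[...,:3]; P[d<=0]=np.nan; return P
def olive(c):
    hsv=cv2.cvtColor(np.asarray(c["color"]),cv2.COLOR_RGB2HSV)
    return (hsv[...,0]>24)&(hsv[...,0]<42)&(hsv[...,1]>130)&(hsv[...,2]>15)
E
python3 - <<'E'
from h import *
for n in("scene","top"):
    c=dict(np.load(n+"0.npz")); P=cloud(c); m=olive(c)
    m=cv2.morphologyEx(m.astype('uint8'),cv2.MORPH_OPEN,np.ones((2,2)))
    k,l,s,_=cv2.connectedComponentsWithStats(m); i=1+np.argmax(s[1:,4]); print(n,s[i])
    Q=P[(l==i)]; Q=Q[~np.isnan(Q[:,0])]
    print(len(Q),np.nanmin(Q,0),np.nanmax(Q,0))
    tab=P[...,2]; print("table z",np.nanmedian(tab[300:470,240:420] if n=="top" else tab[240:300,330:360]))
    # strap/head: z 5..45
    S=Q[(Q[:,2]>0.012)&(Q[:,2]<0.05)]
    np.save(n+"_ol.npy",Q)
    # pin: grey bright pixels near head
    img=np.asarray(c["color"])
    if n=="top": r=(slice(225,275),slice(190,240))
    else: r=(slice(262,305),slice(375,420))
    cv2.imwrite(f"pics/{n}_head.png",cv2.resize(img[r][:,:,::-1],None,fx=10,fy=10,interpolation=cv2.INTER_NEAREST))
# pad
c=dict(np.load("top0.npz"));P=cloud(c);g=np.asarray(c["color"]).mean(2)
for nm in("top","scene"):
    c=dict(np.load(nm+"0.npz"));P=cloud(c);hsv=cv2.cvtColor(np.asarray(c["color"]),cv2.COLOR_RGB2HSV)
    m=(P[...,2]>0.0475)&(P[...,2]<0.054)
    k,l,s,ce=cv2.connectedComponentsWithStats(m.astype('uint8')); 
    for i in 1+np.argsort(-s[1:,4])[:4]:
        q=P[l==i]; print(nm,s[i],ce[i],np.median(q,0), (q.min(0)+q.max(0))/2,np.ptp(q,0))
    m=(P[...,2]>0.06)&(P[...,2]<0.15)&(np.hypot(P[...,0]-.5,P[...,1]+.22)<.2)
    q=P[m];print("trap",np.median(q,0),len(q),q[:,2].max())
E
```

```text
scene [365 293  35  44 583]
581 [0.54428004 0.21794227 0.00505559] [0.68508186 0.3105934  0.08324829]
table z 0.0005295219226600922
top [185 173  14  27 123]
121 [0.63544882 0.25120101 0.0041504 ] [0.67593361 0.28200478 0.05945875]
table z -0.0011118271948242775
top [ 395  270   69   70 3044] [429.27858081 304.64848883] [ 0.45423157 -0.16676566  0.0490903 ] [ 0.4553092  -0.16609293  0.05058916] [0.11886759 0.11957861 0.00617013]
top [578 368  35  37 247] [592.41700405 388.90283401] [ 0.31585822 -0.43734196  0.05225148] [ 0.32565397 -0.44582959  0.05089163] [0.05876711 0.05710585 0.00621049]
top [170  88  38  37 191] [196.0104712  111.33507853] [0.79542394 0.25859053 0.05081017] [0.80730433 0.27496591 0.05076457] [0.07172783 0.06835147 0.00645006]
top [481 101  15  14 129] [488.49612403 107.21705426] [ 0.82642202 -0.28438168  0.04892231] [ 0.82600668 -0.28387246  0.04999987] [0.02621455 0.02713373 0.00498444]
trap [ 0.59807147 -0.20021788  0.10965708] 4099 0.1412981367414321
scene [ 268  167   50   28 1087] [292.58877645 180.25574977] [ 0.45753105 -0.16049701  0.0505432 ] [ 0.45522798 -0.16555786  0.05062319] [0.12061198 0.13519178 0.00609604]
scene [364  12  33  16 261] [383.48659004  20.13409962] [-0.83847209 -0.96237815  0.04992429] [-0.88181873 -0.94543781  0.05079268] [0.27286517 0.16420151 0.0063469 ]
scene [ 91 114  94  25 197] [141.47715736 126.69035533] [ 0.57476716 -0.66475212  0.05067069] [ 0.5496491  -0.73267702  0.05073551] [0.2230907  0.14979482 0.00645011]
scene [283 408  50  18 134] [307.29850746 419.53731343] [0.85743624 0.31375834 0.05089298] [0.84337703 0.30022734 0.05075427] [0.05125786 0.04877486 0.00647525]
trap [ 0.62344346 -0.1785666   0.1042581 ] 2101 0.14150601483482728
```

```bash
python3 - <<'E'
from h import *
a=[cv2.resize(cv2.imread(f"pics/{n}_head.png"),(390,420)) for n in("top","scene")]
cv2.imwrite("pics/heads.png",np.hstack(a))
# bracket in point cloud: all points within region above table, in both
X=[]
for n in("top","scene"):
    c=dict(np.load(n+"0.npz"));P=cloud(c)
    m=(P[...,2]>0.01)&(P[...,0]>.5)&(P[...,0]<.72)&(P[...,1]>.16)&(P[...,1]<.33)
    hsv=cv2.cvtColor(np.asarray(c["color"]),cv2.COLOR_RGB2HSV)
    m&=~((hsv[...,0]>125)&(hsv[...,0]<165)&(hsv[...,1]>80))
    k,l,s,ce=cv2.connectedComponentsWithStats(m.astype('uint8'),connectivity=8);i=1+np.argmax(s[1:,4]);print(n,s[i])
    Q=P[l==i];print(Q.min(0),Q.max(0)); np.save(n+"_br.npy",Q)
    S=Q[(Q[:,2]<0.05)]
    mu=S[:,:2].mean(0);w,V=np.linalg.eigh(np.cov((S[:,:2]-mu).T));print("axis",V[:,1],np.degrees(np.arctan2(*V[::-1,1])),mu)
E
```

```text
top [159 163  44  45 866]
[0.62352247 0.25017217 0.01006284] [0.68687725 0.30844078 0.08285878]
axis [-0.59966207  0.80025334] 126.84569880110917 [0.6559917 0.2720585]
scene [ 360  313   42   44 1365]
[0.60458365 0.2426611  0.01007122] [0.68814555 0.31166823 0.08324829]
axis [-0.45813622  0.888882  ] 117.26690625879742 [0.67307041 0.28546865]
```

View pics/heads.png

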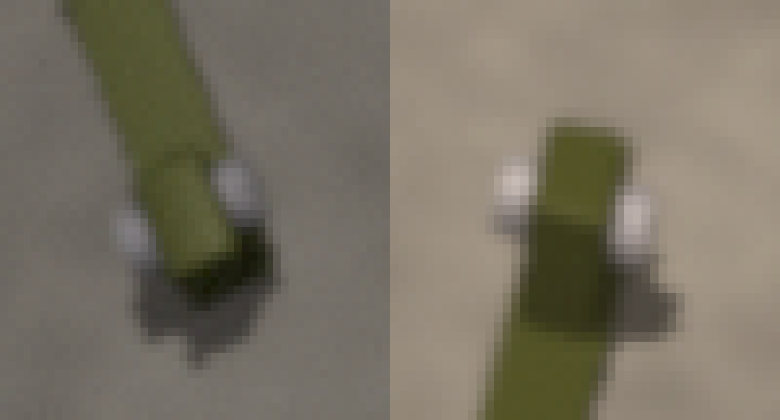

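```bash
python3 - <<'E'
from h import *
def ray(c,u,v,z):
    M=np.linalg.inv(c["world_to_cam"]);d=M[:3,:3]@np.array([(u-c["cx"])/c["fx"],-(v-c["cy"])/c["fy"],-1]);o=M[:3,3]
    return o+d*(z-o[2])/d[2]
for n,px in(("top",[(220.5,247.3),(206.9,252.6),(213.7,250)]),("scene",[(389.4,281.4),(402.9,285),(396.2,283.2)])):
    c=dict(np.load(n+"0.npz"));P=cloud(c)
    for p in px: print(n,ray(c,*p,.033),P[int(round(p[1])),int(round(p[0]))])
    a,b=[ray(c,*p,.033)[:2] for p in px[:2]];d=a-b;print("len",np.linalg.norm(d),"pin dir",np.degrees(np.arctan2(d[1],d[0]))%180)
# merged cloud, olive loose
A=[]
for n in("top","scene"):
    c=dict(np.load(n+"0.npz"));P=cloud(c);I=np.asarray(c["color"]).astype(int)
    m=(I[...,0]-I[...,2]>25)&(I[...,1]-I[...,2]>22)&(P[...,0]>.5)&(P[...,0]<.72)&(P[...,1]>.16)&(P[...,1]<.33)
    if n=="scene": m&=(I[...,0]-I[...,1]<12)
    Q=P[m];A.append(Q);print(n,len(Q))
    for lo,hi in((.002,.02),(.02,.03),(.03,.05),(.05,.07),(.07,.09)):
        S=Q[(Q[:,2]>lo)&(Q[:,2]<hi)];print(lo,len(S),S.mean(0).round(4) if len(S) else'')
    T=Q[Q[:,2]>.074]
    if len(T)>10:
        r=cv2.minAreaRect(T[:,:2].astype('float32')*1000);print("top of sole",r)
    # strap: lower points ,by distance
    h=np.array([.545,.222]);d=np.linalg.norm(Q[:,:2]-h,axis=1)
    for lo in np.arange(0,.15,.02):
        S=Q[(d>=lo)&(d<lo+.02)]
        if len(S)>3: print("strap",lo.round(2),len(S),np.median(S,0).round(4))
E
```

```text
top [0.54597071 0.20345899 0.033     ] [0.54603804 0.20379704 0.03598632]
top [0.5356658  0.22695572 0.033     ] [0.53432868 0.22569751 0.03760484]
top [0.5407209  0.21521781 0.033     ] [0.5397765  0.21327635 0.03974124]
len 0.02565711007749214 pin dir 113.6807330062977
scene [0.54869196 0.2070917  0.033     ] [0.55155636 0.20804409 0.03656785]
scene [0.53846867 0.23035486 0.033     ] [0.53963959 0.23128744 0.03443799]
scene [0.54349278 0.21883721 0.033     ] [0.54975789 0.22240113 0.04015732]
len 0.025410440198756195 pin dir 113.72369187081671
top 876
0.002 507 [0.5973 0.2435 0.0071]
0.02 18 [0.6385 0.2641 0.0247]
0.03 116 [0.5525 0.2209 0.0382]
0.05 0 
0.07 235 [0.668  0.2798 0.0786]
top of sole ((668.1765747070312, 279.6114807128906), (14.109840393066406, 58.87290954589844), 27.834379196166992)
strap 0.0 140 [0.5451 0.2168 0.0378]
strap 0.02 124 [0.5724 0.2315 0.0067]
strap 0.04 111 [0.5912 0.2404 0.0066]
strap 0.06 114 [0.6092 0.2501 0.0069]
strap 0.08 108 [0.6267 0.258  0.0076]
strap 0.1 44 [0.644  0.2637 0.0239]
strap 0.12 177 [0.6667 0.2803 0.0787]
strap 0.14 58 [0.6752 0.2763 0.0787]
scene 1850
0.002 548 [0.6146 0.2548 0.0102]
0.02 171 [0.6526 0.2731 0.025 ]
0.03 395 [0.6397 0.2678 0.0397]
0.05 305 [0.6739 0.2847 0.0599]
0.07 417 [0.6704 0.283  0.0783]
top of sole ((669.0574951171875, 281.99090576171875), (16.465961456298828, 58.981117248535156), 25.756656646728516)
strap 0.0 244 [0.5501 0.221  0.0235]
strap 0.02 100 [0.5729 0.2328 0.0085]
strap 0.04 104 [0.5905 0.2421 0.0085]
strap 0.06 24 [0.6012 0.2486 0.0085]
strap 0.12 169 [0.6663 0.2816 0.0803]
strap 0.14 1209 [0.6737 0.285  0.0461]
```

```bash
python3 - <<'E'
from station import bot
import numpy as np
p=np.pi/2
for yaw in(26.3,-153.7):
  for z in(.12,.009,.33): print(yaw,z,bot.ik([.5415,.2175,z],[0,p,np.radians(yaw)]))
for yaw in(-15.7,):
  for z in(.35,.19): print(yaw,z,bot.ik([.445,-.163,z],[0,p,np.radians(yaw)]))
E
```

```text
26.3 0.12 [ 0.26704224  0.20316463  0.04826287  1.41589457  0.         -0.19197935]
26.3 0.009 [ 0.26704224  0.26482236 -0.10458365  1.20139032  0.         -0.19197935]
26.3 0.33 [ 0.26704224  0.26410646  0.54220007  1.84888993  0.         -0.19197935]
-153.7 0.12 [0.26704224 0.20316463 0.04826287 1.41589457 0.         2.9496133 ]
-153.7 0.009 [ 0.26704224  0.26482236 -0.10458365  1.20139032  0.          2.9496133 ]
-153.7 0.33 [0.26704224 0.26410646 0.54220007 1.84888993 0.         2.9496133 ]
-15.7 0.35 [-0.49275271 -0.01779614  0.27412275  1.86271522  0.         -0.21873602]
-15.7 0.19 [-0.49275271 -0.09070427 -0.11927444  1.54222616  0.         -0.21873602]
```

```bash
python3 - <<'E'
from station import bot
import numpy as np,cv2
o=[0,np.pi/2,np.radians(26.3)]
bot.movep([.5415,.2175,.13],o); print(bot.current_time())
print(bot.movel([.5415,.2175,.009],vel=.12,threshold=8),bot.current_eef_pos(),bot.current_time())
for n in("scene",):
    c=bot.camera(n); cv2.imwrite(f"pics/{n}1.png",cv2.resize(c["color"][200:360,280:500,::-1],None,fx=3.5,fy=3.5))
E
```

```text
1.6833
False [0.54244184 0.21778053 0.01014739] 2.8417
```

View pics/scene1.png

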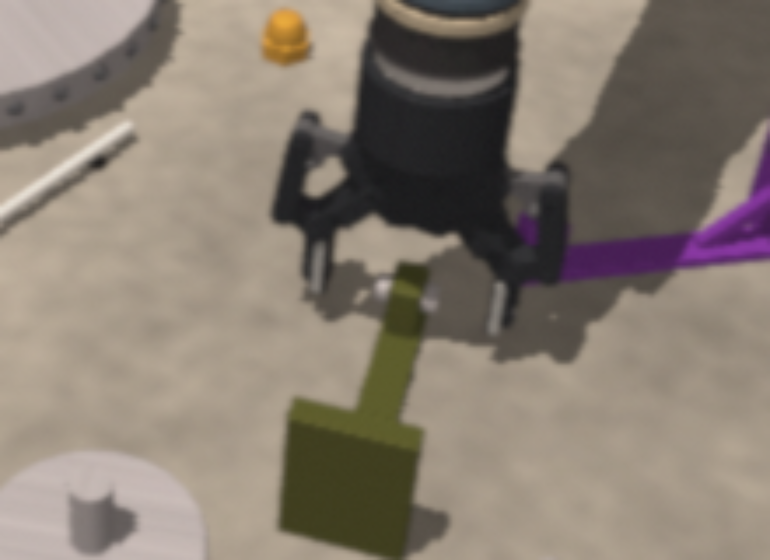

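The open fingers straddle the pin symmetrically, at about (385,290) and (428,300) in the crop. The purple bracket is behind them and clear. Closing now.

```bash
python3 - <<'E'
from station import bot
import numpy as np,cv2
bot.gripper_close(100); print(bot.current_width(),bot.current_force(),bot.current_time())
p=bot.current_eef_pos()
bot.movel([.5415,.2175,.08],vel=.06); print(bot.current_force(),bot.current_torque(),bot.current_width())
bot.movel([.5415,.2175,.30],vel=.15); print(bot.current_eef_pos(),bot.current_force(),bot.current_torque(),bot.current_width(),bot.current_time())
for n in("scene","top"):
    c=bot.camera(n); cv2.imwrite(f"pics/{n}2.png",c["color"][:,:,::-1])
E
```

```text
0.3511908176330042 [-0.87580403 -1.30572919  3.18696695] 3.45
[-3.65865553e-01  3.50807151e-03 -8.59171751e+00] [-0.2911405   0.62001997 -0.04468155] 0.35323876658452497
[0.54106664 0.21738261 0.29882752] [-0.36595919 -0.28267199 -7.23436514] [-0.35188733  0.63549643  0.01256491] 0.3544775339632029 6.4
```

View pics/scene2.png

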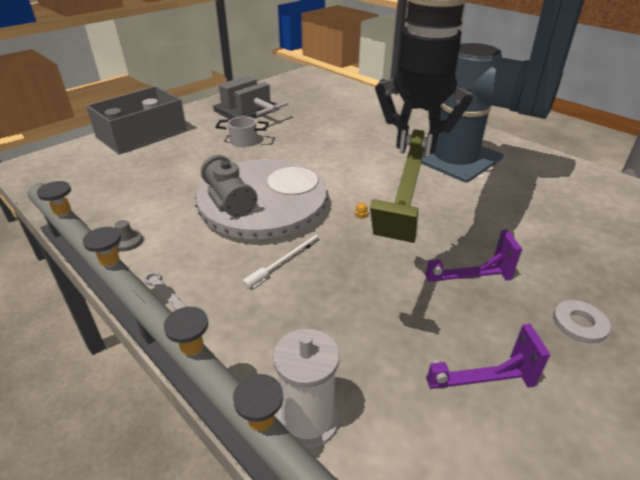

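The bracket is lifted and nearly level, with the sole at about (395,222). Easing the grip next.

```bash
python3 - <<'E'
from station import bot
import numpy as np,cv2
bot.gripper_close(25); print(bot.current_width(),bot.current_time(),bot.current_torque())
for i in range(4):
    bot.pause(.3);print(bot.current_force()[2],bot.current_torque())
for n in("scene","top"):
    c=bot.camera(n); cv2.imwrite(f"pics/{n}3.png",c["color"][:,:,::-1])
    np.savez(f"{n}3.npz",**{k:np.array(v) for k,v in c.items()})
print(bot.current_time())
E
```

```text
0.3515186529487818 6.7167 [-0.29804881  0.61414307 -0.00359881]
-9.08839505656427 [-0.35865861  0.57999561 -0.03247527]
-7.760235718162298 [-0.30423505  0.60787386 -0.02115694]
-7.92955781129719 [-0.31704659  0.60057176  0.03032144]
-8.444395000791484 [-0.25399802  0.6540134  -0.02187033]
8.0167
```

View pics/scene3.png

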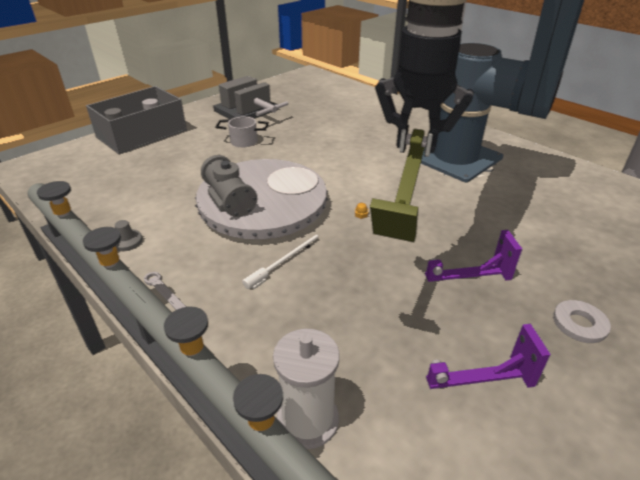

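View pics/top3.png

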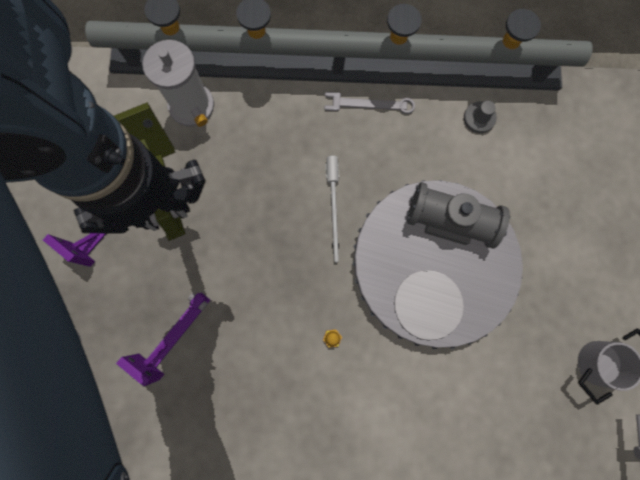

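It hasn't swung: the sole is still at about (395,222) and the moment is unchanged. I'll try 20 N and watch.

```bash
python3 - <<'E'
from station import bot
import numpy as np,cv2
bot.gripper_close(20); print(bot.current_width(),bot.current_time(),bot.current_torque())
for i in range(3):
    bot.pause(.3);print(bot.current_width(),bot.current_force()[2],bot.current_torque())
c=bot.camera("scene"); cv2.imwrite(f"pics/s4.png",cv2.resize(c["color"][60:260,300:500,::-1],None,fx=3,fy=3))
print(bot.current_time())
E
```

```text
0.35078923552155356 8.2333 [-0.28976729  0.64985288  0.01688718]
0.3556032067213791 -8.210015690383653 [-0.31290434  0.58501974  0.01589973]
0.34655618910776004 -8.971751636542125 [-0.28232547  0.5924915  -0.02676947]
0.3486403487765005 -7.665263111096213 [-0.2788073   0.61903108  0.04503412]
9.1833
```

View pics/s4.png

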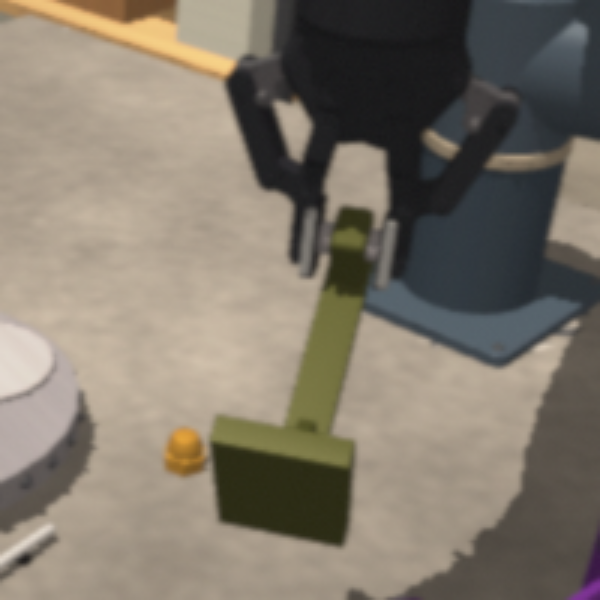

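```bash
python3 - <<'E'
from station import bot
import numpy as np,cv2
for z in(.34,.28,.34):
    bot.movel([.5415,.2175,z],vel=.25); bot.pause(.1);print(bot.current_width(),bot.current_force()[2],bot.current_torque(),bot.current_time())
c=bot.camera("scene"); cv2.imwrite(f"pics/s5.png",cv2.resize(c["color"][40:260,300:500,::-1],None,fx=2.5,fy=2.5))
print(bot.current_time())
E
```

```text
0.3502431939446972 -9.605019782431107 [-0.29369058  0.6186611   0.04912499] 9.5917
0.35067967631709074 -7.7100381451439945 [-0.0728991   0.16284739 -0.03819277] 10.0833
0.35033976012794943 -8.49702481194446 [-0.12366844  0.3245311   0.02535769] 10.575
10.625
```

View pics/s5.png

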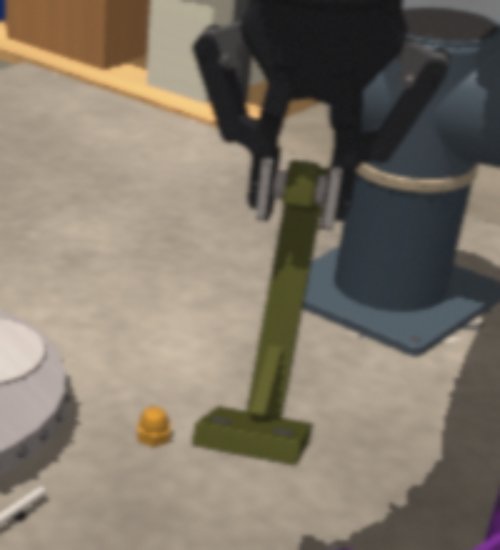

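The jolt freed it and it swung down. Now to measure how far from plumb it is.

```bash
cat >> h.py <<'E'
def bfit(c,pin,ydir):
    """tilt of bracket: sole underside/plate & strap points projected on swing plane"""
    P=cloud(c);I=np.asarray(c["color"]).astype(int)
    m=(I[...,0]-I[...,2]>18)&(I[...,1]-I[...,2]>15)&(abs(I[...,0]-I[...,1])<14)&(np.linalg.norm(P-pin,axis=-1)<.19)&(P[...,2]>pin[2]-.2)
    m=cv2.morphologyEx(m.astype('uint8'),cv2.MORPH_OPEN,np.ones((2,2)))>0
    Q=P[m]-pin; h=np.array([ydir[1],-ydir[0]]) # horizontal, perpendicular to pin
    return np.c_[Q[:,:2]@h, Q[:,:2]@ydir, Q[:,2]],m
E
python3 - <<'E'
from station import bot
from h import *
ts=[]
for i in range(12): bot.pause(.03);ts.append(bot.current_torque())
print(np.mean(ts,0),np.std(ts,0),bot.current_time())
c=bot.camera("scene"); np.savez("s6.npz",**c)
e=bot.current_eef_pos();pin=np.array(e)+[0,0,.0205];print(e)
y=np.array([np.cos(np.radians(116.3)),np.sin(np.radians(116.3))])
Q,m=bfit(c,pin,y)
print(len(Q),Q.min(0),Q.max(0))
for z0 in np.arange(-.18,.02,.02):
    S=Q[(Q[:,2]>z0)&(Q[:,2]<z0+.02)]
    if len(S)>4: print(z0.round(2),len(S),np.median(S,0).round(4),S[:,0].min().round(4),S[:,0].max().round(4))
np.save("Q6.npy",Q)
cv2.imwrite("pics/s6m.png",cv2.resize(np.where(m[...,None],c["color"],c["color"]//3)[40:260,300:500,::-1],None,fx=2.5,fy=2.5))
E
```

```text
[-0.1440816   0.27696187  0.00959351] [0.03767543 0.05492736 0.03492475] 11.025
[0.54139214 0.21747136 0.33973163]
2187 [nan nan nan] [nan nan nan]
-0.14 185 [ 0.0416  0.0082 -0.1266] 0.0275 0.09
-0.12 806 [ 0.0995  0.0038 -0.1085] 0.0164 0.1083
-0.1 233 [ 0.0151  0.0026 -0.0916] 0.0042 0.0405
-0.08 209 [ 0.0043  0.0021 -0.0699] -0.0033 0.0108
-0.06 208 [-0.0055  0.0019 -0.0497] -0.0176 0.0023
-0.04 196 [-0.0147  0.0022 -0.0306] -0.0218 -0.0066
-0.02 86 [ 0.0076  0.0021 -0.0045] -0.0303 0.01
-0.0 135 [0.0022 0.0023 0.0072] -0.0214 0.0078
```

View pics/s6m.png

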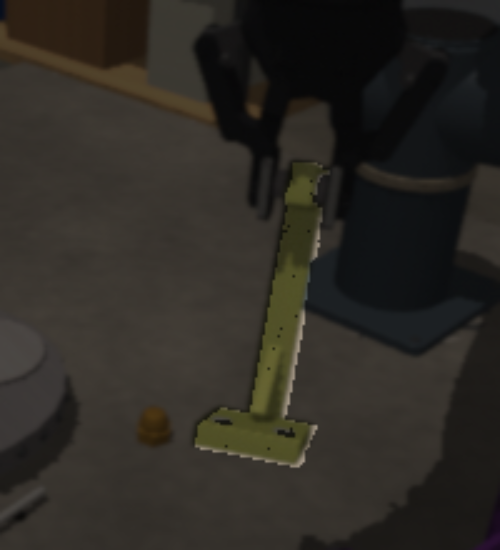

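Still about 25° off plumb: strap slope and moment agree. A few more gentle jolts.

```bash
python3 - <<'E'
from station import bot
import numpy as np
for z in(.28,.34,.28,.34,.30):
    bot.movel([.5415,.2175,z],vel=.25); bot.pause(.05)
bot.pause(.2)
ts=[]
for i in range(12): bot.pause(.02);ts.append(bot.current_torque())
print(np.mean(ts,0),bot.current_width(),bot.current_time())
E
```

```text
[-0.10625237  0.20433617  0.01028572] 0.35395401091987794 13.6
```

```bash
python3 - <<'E'
from station import bot
import numpy as np
for z in(.34,.28,.34,.28,.34,.30):
    bot.movel([.5415,.2175,z],vel=.32)
bot.pause(.2)
ts=[]
for i in range(12): bot.pause(.02);ts.append(bot.current_torque())
print(np.mean(ts,0),bot.current_width(),bot.current_time())
E
```

```text
[-0.10508371  0.17838306  0.00060814] 0.351587557512851 15.9
```

```bash
cat >> h.py <<'E'
from scipy.spatial.transform import Rotation as Rn
def yh(yaw): # degrees tool yaw (upright) -> pin dir, h dir
    a=np.radians(yaw); return np.array([-np.sin(a),np.cos(a)]),np.array([np.cos(a),np.sin(a)])
def pose(pin,yaw,tilt,off=.0205):
    """tool pose holding pin; tilt deg about pin axis: fingers lean tips toward -h"""
    a=np.radians(yaw); R0=Rn.from_euler('xyz',[0,np.pi/2,a])
    y=np.array([-np.sin(a),np.cos(a),0]); R=Rn.from_rotvec(np.radians(tilt)*y)*R0
    x=R.as_matrix()[:,0]; return np.array(pin)+off*x, R.as_euler('xyz')
E
python3 - <<'E'
from station import bot
from h import *
print(pose([0,0,0],0,15))
bot.gripper_close(100)
c=bot.camera("scene"); np.savez("s7.npz",**c)
pin=np.array(bot.current_eef_pos())+[0,0,.0205];print(pin,bot.current_time())
y,h=yh(26.3);Q,m=bfit(c,pin,y);Q=Q[~np.isnan(Q[:,0])]
S=Q[(Q[:,2]>-.1)&(Q[:,2]<-.025)&(abs(Q[:,1])<.012)]
for z0 in np.arange(-.16,.02,.02):
    S=Q[(Q[:,2]>z0)&(Q[:,2]<z0+.02)]
    if len(S)>4: print(z0.round(2),len(S),np.median(S,0).round(4))
S=Q[(Q[:,2]>-.1)&(Q[:,2]<-.025)&(abs(Q[:,1])<.012)]
k=np.polyfit(S[:,2],S[:,0],1);print("tilt",-np.degrees(np.arctan(k[0])),k)
for t in(0,12,15,18,20):
    print(t,bot.ik(*pose([.444,-.163,.33],-15.7,t)))
    print(t,bot.ik(*pose([.444,-.163,.2],-15.7,t)))
E
```

```text
(array([-0.00530579,  0.        , -0.01980148]), array([3.14159265, 1.30899694, 3.14159265]))
[0.54161309 0.21753326 0.32066123] 16.1667
-0.16 11 [ 0.0013  0.0321 -0.1413]
-0.14 1062 [ 0.0501  0.0058 -0.1299]
-0.12 199 [ 0.0051  0.0036 -0.11  ]
-0.1 178 [-0.0081  0.0028 -0.0909]
-0.08 165 [-0.0128  0.0026 -0.0699]
-0.06 164 [-0.0171  0.0023 -0.0504]
-0.04 139 [-0.0212  0.0029 -0.0318]
-0.02 83 [ 0.0056  0.0021 -0.0046]
-0.0 182 [0.001  0.0031 0.0089]
tilt 13.506534873416836 [-0.24019939 -0.0291004 ]
0 [-0.49376296 -0.05162408  0.15729204  1.77971244  0.         -0.21974627]
0 [-0.49376296 -0.09331675 -0.1425194   1.52159367  0.         -0.21974627]
12 [-0.46850634  0.16541687  0.36601349  1.97699513 -0.04019305 -0.19034259]
12 [-0.46850634  0.12631377  0.06234944  1.71243418 -0.04019305 -0.19034259]
15 [-0.46318253  0.21949338  0.41816208  2.02679947 -0.04868748 -0.18286533]
15 [-0.46318253  0.18073109  0.11333927  1.76073895 -0.04868748 -0.18286533]
18 [-0.45821071  0.27350071  0.47028435  2.0767598  -0.05662803 -0.17536718]
18 [-0.45821071  0.23496736  0.16421579  1.80922459 -0.05662803 -0.17536718]
20 [-0.45508187  0.30946723  0.50501369  2.11014461 -0.06162912 -0.17036219]
20 [-0.45508187  0.27102584  0.19806349  1.8416358  -0.06162912 -0.17036219]<sys>:0: UserWarning: Gimbal lock detected. Setting third angle to zero since it is not possible to uniquely determine all angles.
```

It's now about 13° off plumb and tightened. I'll move over the pad with the tool pitched to compensate, then re-measure.

```bash
python3 - <<'E'
from station import bot
from h import *
yaw=-15.7;y,h=yh(yaw)
pad=np.array([.4552,-.1660]); pin=np.r_[pad-.011*h,.33]
bot.movep(*pose(pin,yaw,13)); print(bot.current_time(),bot.current_eef_pos(),pose(pin,yaw,13)[0])
bot.pause(.2)
for n in("scene","top"):
    c=bot.camera(n); np.savez(n+"8.npz",**c); cv2.imwrite(f"pics/{n}8.png",c["color"][:,:,::-1])
    Q,m=bfit(c,pin,y);Q=Q[~np.isnan(Q[:,0])];print(n,len(Q))
    for z0 in np.arange(-.16,.02,.02):
        S=Q[(Q[:,2]>z0)&(Q[:,2]<z0+.02)]
        if len(S)>4: print(z0.round(2),len(S),np.median(S,0).round(4),S.min(0).round(3),S.max(0).round(3))
    S=Q[(Q[:,2]>-.1)&(Q[:,2]<-.025)&(abs(Q[:,1])<.012)]
    if len(S)>30: k=np.polyfit(S[:,2],S[:,0],1);print("tilt",-np.degrees(np.arctan(k[0])),k)
ts=[]
for i in range(15): bot.pause(.02);ts.append(bot.current_torque())
t=np.mean(ts,0);print(t,"about pin",t[:2]@y,bot.current_time())
E
```

```text
17.625 [ 0.4409281  -0.16087292  0.3101588 ] [ 0.44017094 -0.16177552  0.31002541]
scene 1154
-0.16 163 [ 0.0165  0.0328 -0.144 ] [-0.034 -0.021 -0.15 ] [ 0.047  0.039 -0.14 ]
-0.14 468 [ 0.0057  0.0121 -0.1355] [-0.034 -0.024 -0.14 ] [ 0.047  0.036 -0.12 ]
-0.12 95 [-0.026   0.0082 -0.1111] [-0.034 -0.005 -0.12 ] [ 0.002  0.017 -0.101]
-0.1 66 [-0.0274  0.0105 -0.0918] [-0.034 -0.001 -0.1  ] [-0.016  0.019 -0.08 ]
-0.08 56 [-0.0281  0.0112 -0.0698] [-0.035 -0.004 -0.079] [-0.026  0.016 -0.06 ]
-0.06 66 [-0.0283  0.0107 -0.0496] [-0.036 -0.006 -0.06 ] [-0.026  0.015 -0.04 ]
-0.04 58 [-0.0286  0.011  -0.0307] [-0.035 -0.004 -0.04 ] [-0.026  0.016 -0.02 ]
-0.02 51 [-0.0282  0.0115 -0.0094] [-0.035  0.002 -0.02 ] [-0.023  0.016 -0.   ]
-0.0 51 [-0.0272  0.0119  0.0066] [-0.035  0.007  0.   ] [-0.018  0.016  0.015]
tilt 3.031488320624296 [-0.05295888 -0.03118814]
top 1464
-0.16 16 [-0.0146  0.0184 -0.1402] [-0.033 -0.023 -0.151] [ 0.023  0.03  -0.14 ]
-0.14 1304 [ 0.0032  0.0125 -0.1373] [-0.033 -0.028 -0.14 ] [ 0.045  0.032 -0.12 ]
-0.12 71 [-0.0079  0.0025 -0.1119] [-0.028 -0.002 -0.12 ] [ 0.002  0.013 -0.1  ]
-0.06 6 [-0.027   0.0114 -0.0461] [-0.028  0.011 -0.049] [-0.026  0.012 -0.042]
-0.04 7 [-0.0274  0.0113 -0.0295] [-0.029  0.011 -0.038] [-0.027  0.012 -0.025]
-0.02 10 [-0.0069  0.0282 -0.0084] [-0.013  0.022 -0.018] [-0.002  0.029 -0.006]
-0.0 30 [-0.0099  0.0002  0.0123] [-0.025 -0.006  0.01 ] [-0.007  0.008  0.014]
[-0.19103342 -0.61672244  0.00749209] about pin -0.6454073352620521 18.175
```

View pics/scene8.png

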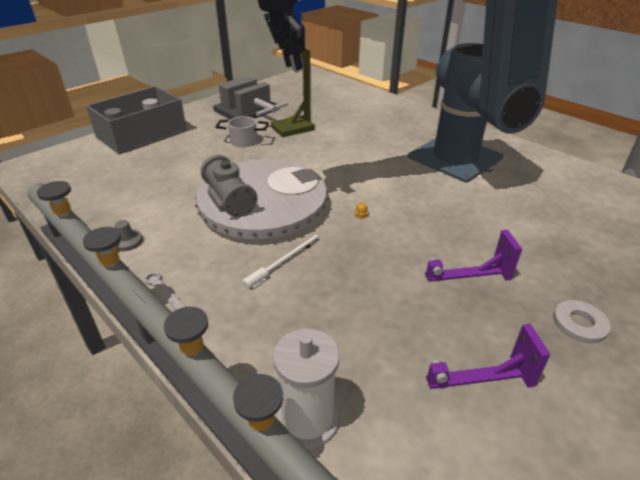

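View pics/top8.png

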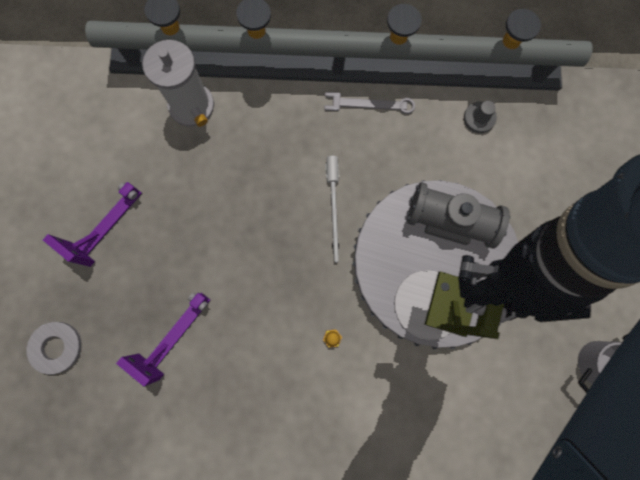

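The bracket hangs upright over the pad, with the sole at about (293,127) in the scene view and (465,305) in the top view. I'll refine the tilt by fitting a plane to the top of the sole plate.

```bash
python3 - <<'E'
from station import bot
from h import *
yaw=-15.7;y,h=yh(yaw);pad=np.array([.4552,-.1660])
R=Rn.from_euler('xyz',bot.current_tool_rot()); e=bot.current_eef_pos(); X=R.as_matrix()
pin=e-.0205*X[:,0]; print("pin",pin,"tool x",X[:,0],"tool y",X[:,1],y)
rng=np.random.default_rng(0)
for n in("scene","top"):
    c=dict(np.load(n+"8.npz"))
    Q,m=bfit(c,pin,y);Q=Q[~np.isnan(Q[:,0])]
    S=Q[(Q[:,2]<-.128)&(Q[:,2]>-.145)]
    best=0
    for _ in range(500):
        p=S[rng.choice(len(S),3,False)];nn=np.cross(p[1]-p[0],p[2]-p[0]);l=np.linalg.norm(nn)
        if l<1e-5 or abs(nn[2])/l<.9: continue
        nn/=l;i=abs((S-p[0])@nn)<.0012
        if i.sum()>best: best=i.sum();I=i
    T=S[I];A=np.c_[T[:,0],T[:,1],np.ones(len(T))];k=np.linalg.lstsq(A,T[:,2],rcond=None)[0]
    print(n,best,"slope h,y deg",np.degrees(np.arctan(k[:2])),"z0",k[2],"h range",np.percentile(T[:,0],[1,99]),"y",np.percentile(T[:,1],[1,99]))
    print(cv2.minAreaRect((T[:,:2]*1000).astype('float32')))
    S=Q[(Q[:,2]>-.09)&(Q[:,2]<-.02)]
    if len(S)>50:
        for ax in(0,1):
            z=S[:,2];k=np.polyfit(z,S[:,ax],1)
            for _ in range(5):
                r=S[:,ax]-np.polyval(k,z);i=abs(r-np.median(r))<.003;k=np.polyfit(z[i],S[i,ax],1)
            print("strap slope",ax,np.degrees(np.arctan(k[0])),i.sum())
E
```

```text
pin [ 0.44466725 -0.16292825  0.32997461] tool x [-0.21659422  0.06084368 -0.97436389] tool y [2.70358893e-01 9.62759611e-01 2.01782839e-05] [0.27060045 0.96269175]
scene 290 slope h,y deg [0.40603962 0.51141327] z0 -0.13552050683911493 h range [-0.03219592  0.04524907] y [-0.02027634  0.03557145]
((6.988636016845703, 6.749782562255859), (77.97531127929688, 58.70455551147461), 2.089293956756592)
strap slope 0 -0.7713535165994014 157
strap slope 1 0.11790374655050642 98
top 898 slope h,y deg [0.71026632 0.46961474] z0 -0.137709086428581 h range [-0.03206054  0.04375329] y [-0.02677048  0.03064859]
((5.990528106689453, 1.4058856964111328), (77.92777252197266, 59.64409255981445), 0.09642066806554794)
```

```bash
python3 - <<'E'
from station import bot
from h import *
yaw=-15.7;y,h=yh(yaw);pad=np.array([.4552,-.1660])
pin=np.array([.44467,-.16293]); sole=pin+.0065*h-.0015*h+.003*y  # -1.5mm: remaining tilt removed
tgt=pin+pad-sole; print(tgt)
np.save("tgt.npy",tgt)
p,o=pose(np.r_[tgt,.33],yaw,13.6); bot.movel(p,o,vel=.1)
p,o=pose(np.r_[tgt,.218],yaw,13.6); bot.movel(p,o,vel=.1)
bot.pause(.2)
for n in("scene","top"):
    c=bot.camera(n); np.savez(n+"9.npz",**c); cv2.imwrite(f"pics/{n}9.png",cv2.resize(c["color"][60:260,200:400,::-1] if n=="scene" else c["color"][200:400,350:600,::-1],None,fx=3,fy=3))
print(bot.current_force(),bot.current_time(),bot.current_eef_pos()-p)
E
```

```text
[ 0.44957474 -0.16753507]
[ 0.40478394 -0.31850027 -8.30204858] 19.9917 [ 0.00021284 -0.00010421  0.00035552]
```

View pics/top9.png

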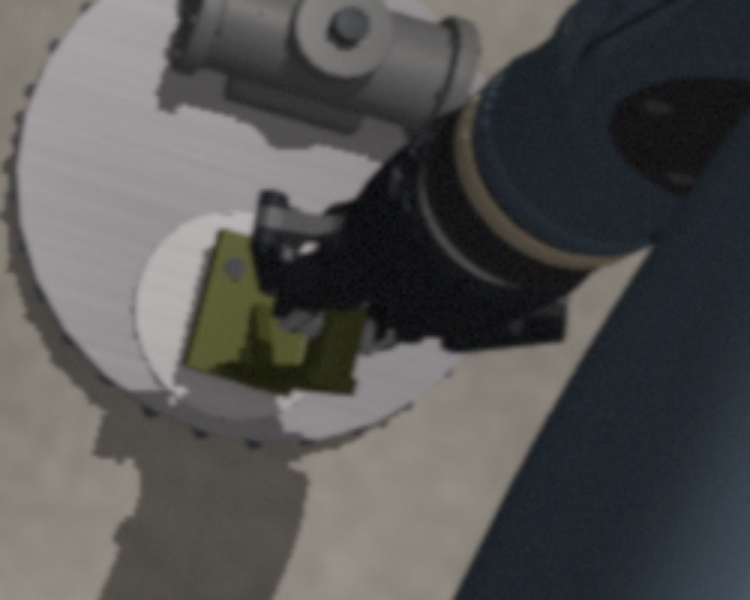

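View pics/scene9.png

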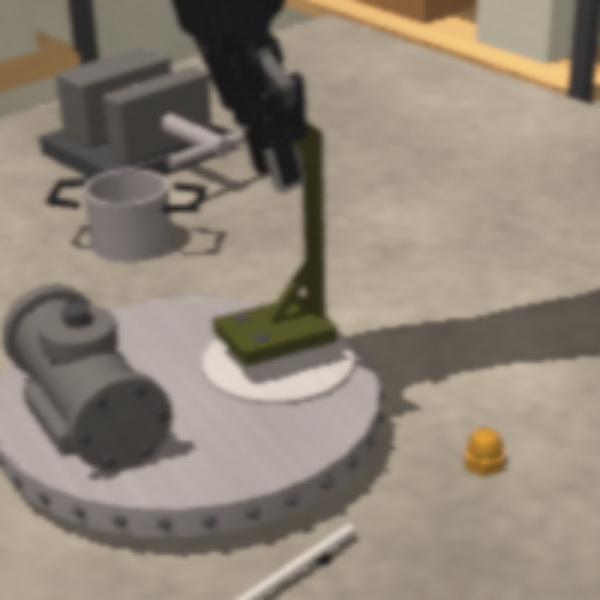

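```bash
python3 - <<'E'
from h import *
yaw=-15.7;y,h=yh(yaw);pin=np.r_[np.load("tgt.npy"),.218];pad=np.array([.4552,-.166])
for n in("scene","top"):
    c=dict(np.load(n+"9.npz"));Q,m=bfit(c,pin,y);Q=Q[~np.isnan(Q[:,0])]
    T=Q[(Q[:,2]<-.131)&(Q[:,2]>-.141)];A=np.c_[T[:,:2],np.ones(len(T))]
    for _ in range(4):
        k=np.linalg.lstsq(A,T[:,2],rcond=None)[0];i=abs(A@k-T[:,2])<.0015;T=T[i];A=A[i]
    print(n,len(T),np.degrees(np.arctan(k[:2])),k[2])
    r=cv2.minAreaRect((T[:,:2]*1000).astype('float32'));print(r)
    s=pin[:2]+r[0][0]/1000*h+r[0][1]/1000*y;print("sole",s,"err",s-pad)
E
```

```text
scene 282 [-0.21555648 -0.23860152] -0.13506413581131263
((5.602943420410156, 6.740018844604492), (79.65547943115234, 57.658782958984375), 2.041661262512207)
sole [ 0.4567925  -0.16256267] err [0.0015925  0.00343733]
top 590 [-0.11585953  0.47906368] -0.13690874769995226
((4.507255554199219, 0.39701080322265625), (77.50993347167969, 59.32512283325195), 0.10883090645074844)
sole [ 0.45402127 -0.16837254] err [-0.00117873 -0.00237254]
```

Now flat within a few tenths of a degree, and centred within about 2 mm when the two cameras are averaged. Lowering until it touches.

```bash
python3 - <<'E'
from station import bot
from h import *
yaw=-15.7;tgt=np.load("tgt.npy")
p,o=pose(np.r_[tgt,.192],yaw,13.6)
print(bot.movel(p,o,vel=.02,threshold=7),bot.current_time())
e=bot.current_eef_pos();print("pin z",e[2]-p[2]+.192,bot.current_force())
bot.pause(.2);print(bot.current_force())
for n in("scene",):
    c=bot.camera(n); np.savez(n+"10.npz",**c); cv2.imwrite(f"pics/{n}10.png",cv2.resize(c["color"][60:260,200:400,::-1],None,fx=3,fy=3))
E
```

```text
True 20.8583
pin z 0.200381445658451 [0.87738988 0.86522913 6.41423978]
[0.45329257 1.18730024 7.11820703]
```

View pics/scene10.png

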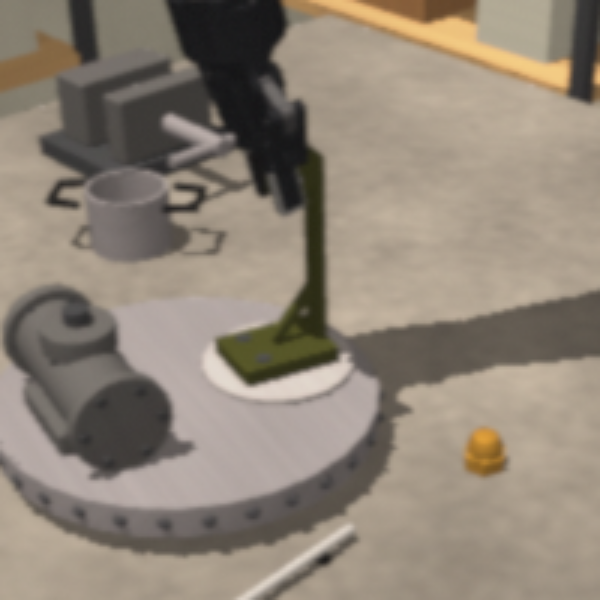

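The sole sits flat on the pad with the pin 200.4 mm up, as expected. Releasing, then backing off along the tool axis.

```bash
python3 - <<'E'
from station import bot
from h import *
bot.ungrasp();bot.pause(.1);print(bot.current_force(),bot.current_width())
e=np.array(bot.current_eef_pos());x=Rn.from_euler('xyz',bot.current_tool_rot()).as_matrix()[:,0]
bot.movel(e-.10*x,vel=.1); bot.movel(e-.10*x+[0,0,.08],vel=.2)
bot.pause(.3)
print(bot.current_force(),bot.current_time())
yaw=-15.7;y,h=yh(yaw);pin=np.r_[np.load("tgt.npy"),.2]
for n in("scene","top"):
    c=bot.camera(n); cv2.imwrite(f"pics/{n}11.png",c["color"][:,:,::-1])
    Q,m=bfit(c,pin,y);Q=Q[~np.isnan(Q[:,0])]
    T=Q[(Q[:,2]<-.131)&(Q[:,2]>-.141)];A=np.c_[T[:,:2],np.ones(len(T))]
    for _ in range(4):
        k=np.linalg.lstsq(A,T[:,2],rcond=None)[0];i=abs(A@k-T[:,2])<.0015;T=T[i];A=A[i]
    r=cv2.minAreaRect((T[:,:2]*1000).astype('float32'));s=pin[:2]+r[0][0]/1000*h+r[0][1]/1000*y
    print(n,len(T),np.degrees(np.arctan(k[:2])),k[2]+.2,r,"err",s-[.4552,-.166],"top z",Q[:,2].max()+.2)
E
```

```text
[-0.45232091  0.16852391  0.7768967 ] 0.9992633921386994
[ 0.3772804   0.70901969 -0.27635692] 23.7917
scene 287 [-0.00248986 -1.30367716] 0.06453975236443055 ((4.600166320800781, 6.536062240600586), (80.96211242675781, 59.417884826660156), 0.4595026969909668) err [0.00057194 0.00351233] top z 0.21641733694660287
top 772 [-0.28582094  0.19567402] 0.06274885934015051 ((3.9003257751464844, 0.5230083465576172), (77.41355895996094, 58.79039001464844), 0.05145372822880745) err [-0.00172892 -0.00208701] top z 0.2148961936352083
```

View pics/scene11.png

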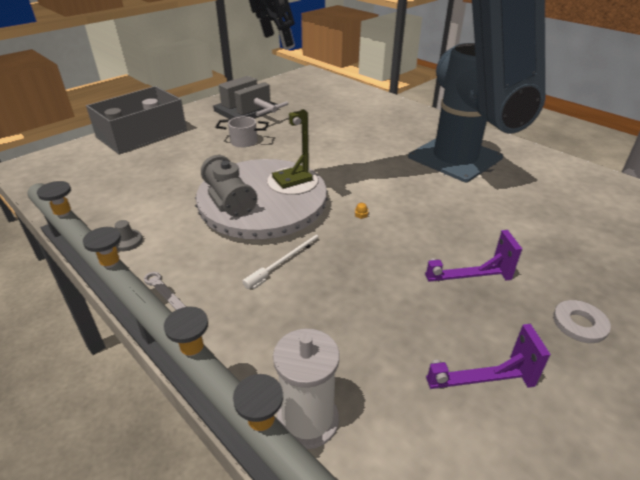

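View pics/top11.png

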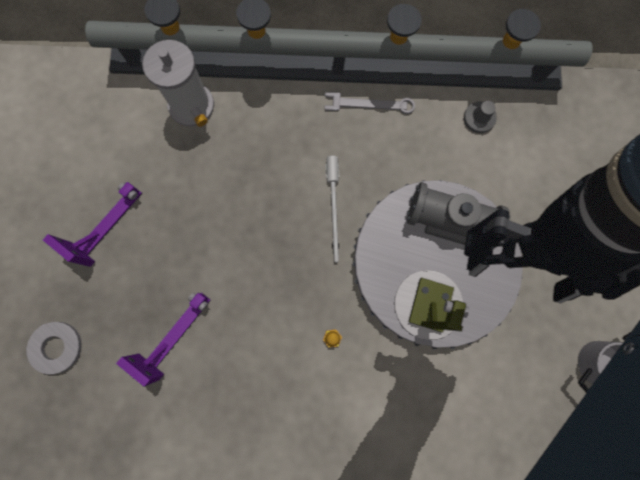

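The bracket stands upright on the pad, at about (293,180) in the scene view and (435,305) in the top view. The arm is clear, and the probe, nut and purple brackets are where they started.

```bash
python3 -c "
from station import bot
print(bot.hand_in(),bot.current_time())"
```

```text
the job is handed in; nothing more can be done
the job is handed in; nothing more can be done
```

The olive bracket is standing upright on the pad, and the job was handed in at about 24 s of the 51 s allowed.

**What I did:**
- I picked it up by the pin ends at 100 N and lifted it to a pin height of about 0.32 m.
- I eased the grip to 25 N, then 20 N.
- Once it had swung down, I tightened back to 100 N and pitched the tool about 13.6° to take out the remaining tilt.
- I set it down still gripped. Contact came with the pin at 200.4 mm, where 200 mm was expected. Then I let go and backed off.

**What didn't go to plan:**
- **The swing:** easing the grip alone did not start it, even at 20 N. I had to jog the arm up and down gently to free it, and it stopped about 13–16° from plumb before I tightened.

**Last checks:**
- **Position:** the sole centre is within about 4 mm of the pad centre. The two cameras disagree on the sideways error (+3.5 mm and −2.1 mm).
- **Tilt:** the sole plate reads level within 0.3°, apart from one scene-camera reading of −1.3° sideways. The top camera reads 0.2° there, so I took the −1.3° as noise.
- **Surroundings:** the force on the tool was near zero with the arm clear. The probe, the cap nut and the purple look-alikes look unmoved in the pictures.

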